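# Clamp a lamp housing in the scanning fixture

## Robot

A 6-joint arm with a two-finger parallel gripper is mounted at the origin on the work surface. World frame = base frame: x ahead of the robot, y to its left, z up, the work surface at z = 0. Lengths are in mm, angles in rad, forces in N, time in s.
With the tool pointing down it reaches from about 275 to 1000 mm from the base axis. Payload 8.4 kg.
Tool frame: the origin (TCP) lies on the centre line of the jaws, within the pads' length; the fingertips stand r.tip_reach ahead of it and the grasp point (between the pads) lies 11 mm behind it (r.tip_reach is the distance from the TCP to the fingertips, in mm); z points along the fingers, y is the line along which they close (so a half turn about z gives the same grasp; the last joint's range is limited). The gripper opens to 85 mm and grips with 20 to 120 N. Pads are 22 mm wide; open, the fingers measure 114 mm over their backs; the gripper's body (76 mm by 85 mm) begins 54 mm behind the grasp point. The pads swing forward as they close: fully open they stand 13 mm farther back than shut.
Start: joints at [1.181, 0.353, 1.633, -0, 1.155, -0.002], TCP at [236.344, 578.592, 200.481] pointing down, gripper open.
Joint ranges: [-2.63, 2.63], [-0.92, 2.1], [0.06, 2.66], [-1.3, 4.44], [0, 2.69], [-3.02, 3.02]. Speed limits (rad/s): [2.22, 2.22, 2.79, 3.14, 3.14, 3.14].

## Interface

Orientations are given as [roll, pitch, yaw] about the fixed x, y, z axes, in that order (R = Rz(yaw) Ry(pitch) Rx(roll)).
In Python, from rig import r gives the robot as it stands.
- The arm moves only by the tool carry_out, never from a script. Its argument "targets" is a list of rows, each an object with "dp": the shift along the tool's x, y, z in mm, a list of three; "yaw": the turn about the tool's z in degrees. A call has 1 to 12 rows; each row is the pose to reach, as a shift and turn from the pose commanded when the call began, along the tool's axes at that moment; what a row does not reach only later rows make up. A row lasts 1/8 s, in which the tool goes at most 62.5 mm and 10.7 degrees, less where a joint would pass 70% of its speed; a pose out of reach is approached as far as the arm can. A call with a gripper value outside its range is refused whole. "fingers" is the opening, from -1 (shut) to 1 (fully open), so that 0 is half open, set as the call begins (left out, the last holds). The fingers move at their own pace and stop on an object; "grip_force" is the grip in N (left out, the last holds). Time passes only in rows, so rows that repeat a pose let the fingers close. It gives the time, the measured TCP pose, the force, the opening and the grip force at its end, in the units of the state.
- r.sense(): the state, without advancing time (a new reading comes with each control period).
- r.grab_frame(name): name is "scene" or "top"; returns the picture (384x512x3 uint8, red, green, blue); there is no depth.
- r.get_calibration(name): a dict with "fx", "fy", "cx", "cy" (pixels), "dist_coeffs" ([k1, k2, p1, p2, k3] as OpenCV has them; the pictures are not rectified), "rvec" (rotation vector, rad) and "tvec" (3), from world to camera coordinates, as OpenCV has them. Camera axes: x right, y down, z forward; pixel columns grow to the right and rows downward; lengths in mm; the calibration is good to about 2 mm. A picture is of the moment at which its call begins. get_calibration takes no time and is no camera call.
- r.sign_off(): hands the job in; it is judged then, once.
The state is a dict: "clock": time; "qpos": joint angles; "qvel": joint speeds; "joint_efforts": joint torques, N m; "eef_pos": TCP position; "tcp_rot": TCP orientation; "contact_force": force on the tool from outside, world axes, zero at the start; "wrist_torque": the same for the moment, N m; "opening": opening from 0.0 (shut) to 1.0 (fully open); "grasp_force": force on a finger pad.
Only numpy, scipy, OpenCV 4.12 (cv2) and the standard library are available. Lean on these libraries where they do the work, as an engineer would, in place of code of your own. Each camera call takes 0.05 s, during which the arm holds its last target. There are 200 camera calls.

## Task

The black moulded housing lies ready on the rests of the scanning fixture. Clamp it down for the scan: turn the tee knob of each of the three swing clamps clockwise (seen from above) fully home against its stop, so that all three clamp arms lie over the housing's lugs. Do not shift the housing on its rests, and leave the small things on the plate and the scanner and caliper beside it where they are.

Things in the scene. Friction and masses are not known exactly. Their poses are not given: they have to be found in the camera images.
- fixture: Aluminium tooling plate 300 x 360 x 16 mm (x, y, z), fixed to the table at a position and yaw that vary. Origin: centre of its underside, on the table. It carries three steel rest buttons, three short steel locating posts and the three swing clamps; clamp axes at (-104, 60), (-104, -60) and (104, 10) mm in its x, y.
- housing: Black open-topped moulded lamp housing, 104 x 210 x 42.5 mm plus three 32 mm wide lugs on its rim, 0.7 kg, with white scan dots. Lies loose on the three rest buttons; nothing holds it until the clamps are closed. Origin: centre of its underside, 26 mm over the table; rim 68.5 mm over the table.
- clamp_left (a joint): Turn of the left near clamp (fixture x = -104, y = 60 mm), rad: 0 is fully open, grows as the knob is turned clockwise seen from above, 1.5 is the hard stop (home). Starts somewhere between 0.05 and 0.45. Stays where it is left; friction about 0.1 N m. The knob does not rise or sink.
- clamp_right (a joint): The same for the right near clamp (fixture x = -104, y = -60 mm).
- clamp_far (a joint): The same for the far clamp (fixture x = 104, y = 10 mm).
- clamp_left_grip (a point): Grip point of the left near knob: on its vertical turning axis, 115 mm over the table. The knob is a grey tee bar 66 mm long (along this point's x), 15 mm wide (along its y: the width to grip), from 92 to 128 mm over the table; a 26 mm collar lies under it (top 93 mm), so keep fingertips above 94 mm. Site x also points along the clamp arm, which turns with the bar.
- clamp_right_grip (a point): The same for the right near knob. The steel clamp arm under each knob is 20 mm wide and reaches 47 mm from the axis, its top 85 mm over the table, with a 20 mm pad screw near its tip rising to 91 mm. At the stop both near arms point along fixture +x, over the housing's lugs.
- clamp_far_grip (a point): The same for the far knob; at its stop its arm points along fixture -x, over the housing's far lug.
- marker_roll: Paper roll of scan markers, 52 mm across, 20 mm high, lying on the plate. Origin: centre of its underside.
- hex_key: Tee-handled hex key lying on the plate beside the housing, 106 x 64 mm. Origin: under the middle of its tee handle.
- bracket: Small printed grey angle bracket 50 x 34 x 40 mm on the plate. Origin: centre of its underside.
- held_scanner: Black handheld scanner, 255 x 125 x 52 mm, lying on the table left of the fixture. Origin: centre of its underside.
- caliper: Caliper, 210 mm long, lying on the table right of the fixture. Origin: centre of its underside.

How it is judged:
By the outcome, as a careful person would: the job done as asked, in the order asked, and still so for the second after the job is handed in, with the robot touching nothing.
It also fails if it takes over 54 s, if anything falls off the work surface, if the arm or the gripper's body presses on something with over 40 N, if the wrist force passes 120 N, or if a joint passes its speed limit or range.

## Working session

There is one attempt and no reset: what is moved stays moved. The work goes in short steps, Python scripts to look and compute and a tool call to move; the robot and the scene stay as the last step left them, time stands still between calls to the robot, and variables do not carry over. Pictures are saved under pics/ and viewed, at most 10 in all, crops included, and the job is handed in when it is done.

Besides the shell and the picture viewer there is one more tool, called after ">>>" as name(argument=value, ...) on one line, values as JSON. carry_out: Moves the arm, as the interface text tells. Its arguments: {"type":"object","properties":{"targets":{"type":"array","items":{"type":"object","properties":{"dp":{"type":"array","items":{"type":"number"}},"yaw":{"type":"number"}}}},"fingers":{"type":"number"},"grip_force":{"type":"number"}},"required":["targets"]}

```bash
mkdir -p pics
python3 - <<'E'
from rig import r
import cv2
for n in ("top","scene"):
    cv2.imwrite(f"pics/{n}0.png",cv2.resize(r.grab_frame(n)[:,:,::-1],(768,576)))
    print(r.get_calibration(n))
print(r.sense(),r.tip_reach)
E
```

```text
{'fx': 420.4157019162588, 'fy': 420.4157019162588, 'cx': 256.4700045540772, 'cy': 192.95927234495053, 'dist_coeffs': array([-0.052864,  0.      ,  0.      ,  0.      ,  0.      ]), 'rvec': array([ 2.15602059, -2.15115282,  0.11628705]), 'tvec': array([  32.58774532,  586.04072667, 1230.17302324])}
{'fx': 362.3259362032868, 'fy': 362.3259362032868, 'cx': 257.13569487362906, 'cy': 185.8254614689982, 'dist_coeffs': array([-0.09162249,  0.        ,  0.        ,  0.        ,  0.        ]), 'rvec': array([ 1.64599891,  1.63563551, -0.87528439]), 'tvec': array([ 4.99827270e-01, -2.38254646e+02,  1.59383391e+03])}
{'clock': 0.1, 'qpos': array([ 1.18061371e+00,  3.53596221e-01,  1.63404646e+00,  1.52131831e-05,
        1.15517510e+00, -2.42983127e-03]), 'qvel': array([-1.35657829e-03, -2.71121176e-04, -2.07429029e-03, -7.86571946e-05,
        1.32263598e-03, -9.59844384e-04]), 'joint_efforts': array([-7.56037734e-04, -6.06353903e+01, -3.42820036e+01, -2.62663593e-05,
        3.94618866e-03,  2.53595613e-05]), 'eef_pos': array([236.15947669, 578.17960427, 199.83163506]), 'tcp_rot': array([-3.14036756e+00, -1.68872936e-05,  2.75383371e+00]), 'contact_force': array([ 0.74319364,  0.14114331, -0.08923   ]), 'wrist_torque': array([ 0.01427497, -0.00589424, -0.00947762]), 'grasp_force': 0.0, 'opening': 1.0000977845961914} 8.0
```

View pics/top0.png

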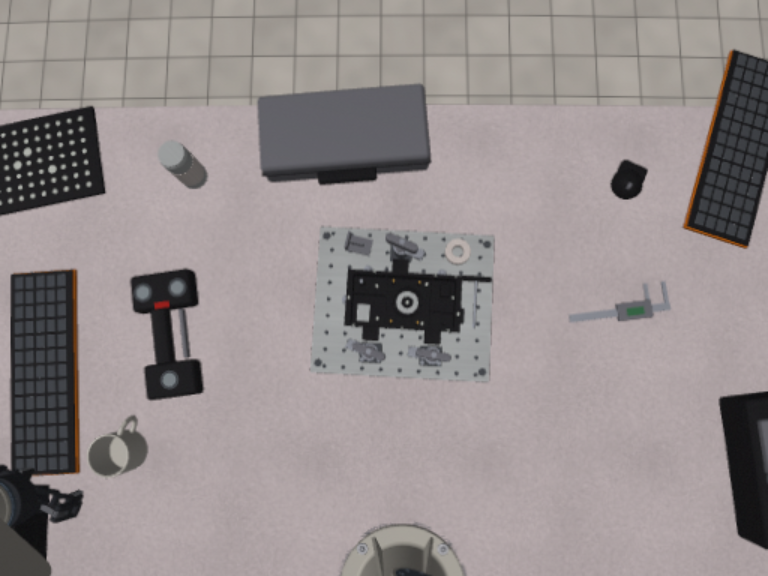

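View pics/scene0.png

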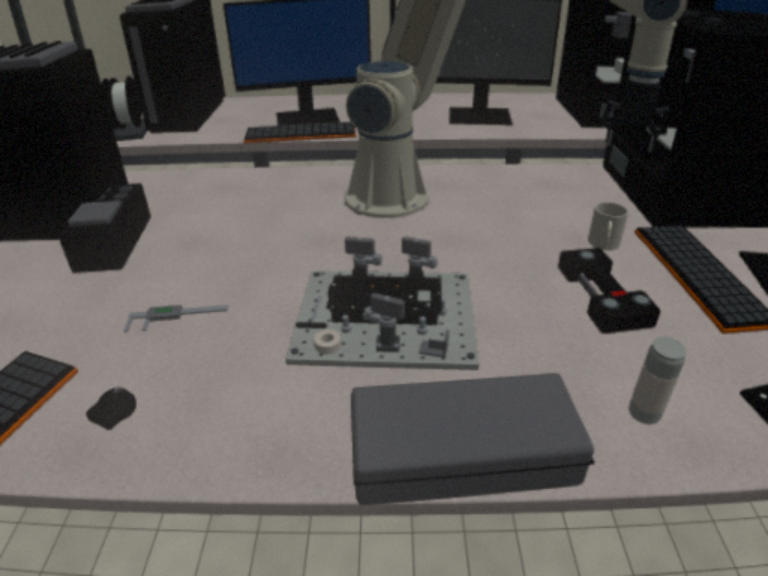

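The top view shows the plate with corners at about (319,226), (494,236), (490,381) and (311,373). The near knobs are at (370,351) and (433,354), the far one at (404,246). Next I fit the plate pose and take rectified close-ups of the knobs.

```bash
cat > h.py <<'E'
import numpy as np, cv2
from rig import r
def K(n):
    c=r.get_calibration(n); return np.array([[c['fx'],0,c['cx']],[0,c['fy'],c['cy']],[0,0,1]]),c['dist_coeffs'],c['rvec'],c['tvec']
def proj(n,P):
    k,d,rv,t=K(n); return cv2.projectPoints(np.float64(P).reshape(-1,1,3),rv,t,k,d)[0][:,0]
def unproj(n,uv,z):
    k,d,rv,t=K(n); R=cv2.Rodrigues(rv)[0]; u=cv2.undistortPoints(np.float64(uv).reshape(-1,1,2),k,d)[:,0]
    D=np.c_[u,np.ones(len(u))]@R; C=-R.T@t
    return C+D*((z-C[2])/D[:,2])[:,None]
def fit(n,img):
    pass
CL={'left':(-104,60),'right':(-104,-60),'far':(104,10)}
def f2w(F,p): 
    c,s=np.cos(F[2]),np.sin(F[2]); return np.array(F[:2])+np.asarray(p)@np.array([[c,s],[-s,c]])
def rect(n,img,F,cen,z,half=60,px=400):
    # fixture-aligned view: up = fixture +x, left = +y
    a=np.linspace(half,-half,px); X,Y=np.meshgrid(a,a,indexing='ij')
    w=f2w(F,np.c_[X.ravel()+cen[0],Y.ravel()+cen[1]])
    uv=proj(n,np.c_[w,np.full(len(w),z)]).astype(np.float32).reshape(px,px,2)
    return cv2.remap(img,uv[...,0],uv[...,1],cv2.INTER_CUBIC)
E
python3 - <<'E'
from h import *
from scipy.optimize import least_squares
img=r.grab_frame("top")[:,:,::-1].copy(); np.save('top0.npy',img)
hsv=img.astype(int)
# plate greenish-grey vs pink table: G-R
m=((hsv[...,1]-hsv[...,2])>0).astype(np.uint8); m[:140]=0;m[265:]=0;m[:,:195]=0;m[:,345:]=0
m=cv2.morphologyEx(m,cv2.MORPH_CLOSE,np.ones((7,7)))
cs=max(cv2.findContours(m,0,2)[0],key=cv2.contourArea)
print(cv2.contourArea(cs),cv2.minAreaRect(cs))
guess=np.array([[319,226],[494,236],[490,381],[311,373]])/1.5
# refine with edge-fit: project model outline, maximise overlap with mask
w=unproj("top",guess,16)[:,:2]; print(w)
mod=np.array([[150,180],[150,-180],[-150,-180],[-150,180]])
F0=[*w.mean(0),0]
f=least_squares(lambda F:(f2w(F,mod)-w).ravel(),F0); print(f.x,f.fun.round(1))
outl=cs[:,0].astype(float); W=unproj("top",outl,16)[:,:2]
def d(F):
    c,s=np.cos(F[2]),np.sin(F[2]); q=np.abs((W-F[:2])@np.array([[c,-s],[s,c]]))-[150,180]
    return q.max(1)
g=least_squares(d,f.x,loss='soft_l1',f_scale=1.5); print(g.x,np.abs(g.fun).mean(),len(W), np.median(d(g.x)))
F=g.x; np.save('F.npy',F)
ims=[rect("top",img,F,CL[k],110,50,260) for k in CL]
cv2.imwrite('pics/rt.png',np.hstack(ims))
for k in CL: print(k,f2w(F,CL[k]))
E
```

```text
11079.5 ((268.3729248046875, 202.4143524169922), (118.30992889404297, 96.65569305419922), 3.012787342071533)
[[ 720.2688001   170.45280497]
 [ 699.48344187 -190.5503919 ]
 [ 403.81380453 -177.42706826]
 [ 418.7374881   181.96270898]]
[ 5.60575884e+02 -3.89048655e+00 -4.61363191e-02] [-1.6 -1.5  2.6 -0.1 -1.4  0.6  0.3  0.9]
[ 5.61550064e+02 -4.11369134e+00 -5.86485470e-02] 3.0597814755023967 49 -2.94223422976512
left [461.24577077  61.8791015 ]
right [454.21197905 -57.91457852]
far [ 6.65957403e+02 -2.26837493e-01]
```

View pics/rt.png

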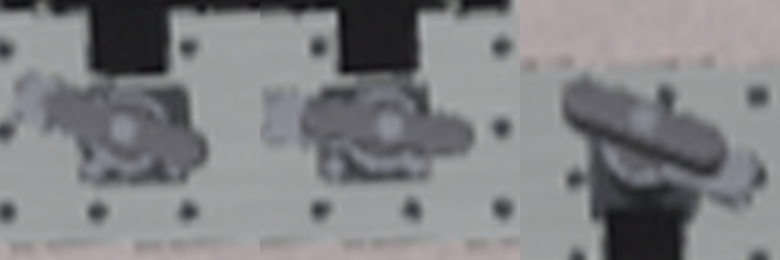

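The rectified close-ups (2.6 px/mm, up is fixture +x) show knob centres at about (124,126), (388,125) and (645,122). The left arm is about 16° from +y, the right about 5.5°, and the far about 21° past −y. Next I convert these to world coordinates.

```bash
cat >> h.py <<'E'
def plan(xy,z,yaw):
    s=r.sense(); p=s['eef_pos']; R=cv2.Rodrigues(np.array([0,0,s['tcp_rot'][2]]))[0]@np.diag([1,-1,-1.])
    d=(np.degrees(s['tcp_rot'][2]-yaw)+180)%360-180
    print('dp',(R.T@(np.array([*xy,z])-p)).round(1),'yaw',round(d,1), 'at',p.round(1),round(s['tcp_rot'][2],3))
E
python3 - <<'E'
from h import *
from scipy.optimize import least_squares
F=np.load('F.npy'); out=[]
for i,(k,(u,v)) in enumerate(zip(CL,[(124,126),(388,125),(645,122)])):
    u-=260*i; q=np.array(CL[k])+[(130-v)/2.6,(130-u)/2.6]
    uv=proj("top",[[*f2w(F,q),110]]); w=unproj("top",uv,128)[0]; out.append(w[:2]); print(k,uv,w.round(1))
g=least_squares(lambda x:(f2w(x,list(CL.values()))-np.array(out)).ravel(),F); print(g.x,g.fun.round(1))
np.save('F2.npy',g.x)
C=[f2w(g.x,CL[k]) for k in CL]; print(C)
plan(C[0],150,F[2]+np.pi/2-.28)
E
```

```text
left [[245.2428669  233.35341837]] [462.5  63.4 128. ]
right [[288.59742469 235.87734257]] [455.8 -56.1 128. ]
far [[267.57357834 160.95863057]] [665.6   1.8 128. ]
[ 5.62383048e+02 -2.28020921e+00 -5.67954509e-02] [-0.5  0.1 -0.7 -0.2  1.2  0. ]
[array([461.95663574,  63.52659693]), array([455.14484518, -56.2799117 ]), array([666.78300463,   1.80011469])]
dp [-403.6 -391.1   49.9] yaw 87.2 at [236.2 578.2 199.9] 2.754
```

>>> carry_out(targets=[{"dp": [-40,-39,0],"yaw": 8},{"dp": [-80,-78,0],"yaw": 17},{"dp": [-120,-117,0],"yaw": 26},{"dp": [-160,-156,0],"yaw": 35},{"dp": [-200,-195,0],"yaw": 44},{"dp": [-240,-234,0],"yaw": 53},{"dp": [-280,-273,0],"yaw": 62},{"dp": [-320,-312,0],"yaw": 71},{"dp": [-360,-350,10],"yaw": 80},{"dp": [-404,-391,25],"yaw": 87},{"dp": [-404,-391,40],"yaw": 87},{"dp": [-404,-391,40],"yaw": 87}], fingers=0.1, grip_force=50)

```text
clock: 1.65
eef_pos: [461.2, 63.7, 159.3]
tcp_rot: [-3.139, 0.001, 1.235]
contact_force: [-0.1, 0.4, -0.7]
opening: 0.551
grasp_force: 0.0
```

Run:
```python
from h import *
F=np.load('F2.npy'); plan(f2w(F,CL['left']),105,F[2]+np.pi/2-.28)
img=r.grab_frame("top")[:,:,::-1].copy()
a=rect("top",img,F,CL['left'],128,70,500)
s=r.grab_frame("scene")[:,:,::-1]; u=proj("scene",[[*f2w(F,CL['left']),128]])[0].astype(int); print(u)
b=cv2.resize(s[u[1]-50:u[1]+30,u[0]-30:u[0]+18],(300,500),interpolation=cv2.INTER_CUBIC)
cv2.imwrite('pics/c1.png',np.hstack([a,b]))
```

```text
dp [ 0.1  0.8 54.3] yaw 0.0 at [461.2  63.7 159.3] 1.235
[276 159]
```

View pics/c1.png

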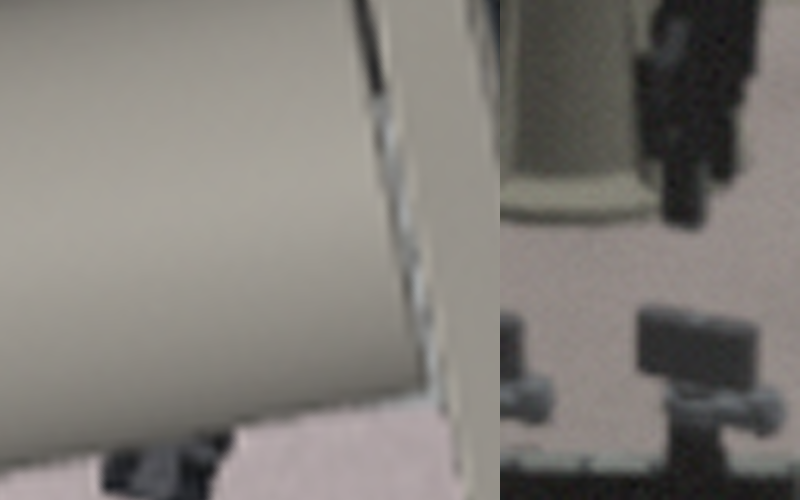

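The arm hides the top view; in the scene crop the fingers (685,220) stand over the left bar (697,340), so I go down and grip.

>>> carry_out(targets=[{"dp": [0,1,20],"yaw": 0},{"dp": [0,1,38],"yaw": 0},{"dp": [0,1,53],"yaw": 0},{"dp": [0,1,53],"yaw": 0}])

```text
clock: 2.25
eef_pos: [462.7, 64.2, 106.9]
tcp_rot: [-3.14, 0.001, 1.237]
contact_force: [0.4, -0.1, -0.7]
opening: 0.55
grasp_force: 0.0
```

>>> carry_out(targets=[{"dp": [0,0,0],"yaw": 0},{"dp": [0,0,0],"yaw": 0},{"dp": [0,0,0],"yaw": 0},{"dp": [0,0,0],"yaw": 0},{"dp": [0,0,0],"yaw": 0},{"dp": [0,0,0],"yaw": 0}], fingers=-1, grip_force=40)

```text
clock: 3.0
eef_pos: [463.4, 63.5, 107.5]
tcp_rot: [-3.142, -0.0, 1.235]
contact_force: [0.4, -0.6, -0.1]
opening: -0.001
grasp_force: 0.0
```

The fingers shut fully on nothing, so I look again.

Run:
```python
from h import *
F=np.load('F2.npy')
s=r.grab_frame("scene")[:,:,::-1]; p=r.sense()['eef_pos']
print(proj("scene",[[*f2w(F,CL['left']),128],[*f2w(F,CL['right']),128],[*f2w(F,CL['far']),128],[*p]]))
b=cv2.resize(s[110:210,210:310],(600,600),interpolation=cv2.INTER_CUBIC)
cv2.imwrite('pics/c2.png',b)
print(r.sense()['opening'],r.sense()['grasp_force'])
```

```text
[[276.75447123 159.5178328 ]
 [238.81954807 158.86449759]
 [257.08012497 198.43491539]
 [276.66590776 165.33691336]]
-0.001429538807240834 0.0
```

View pics/c2.png

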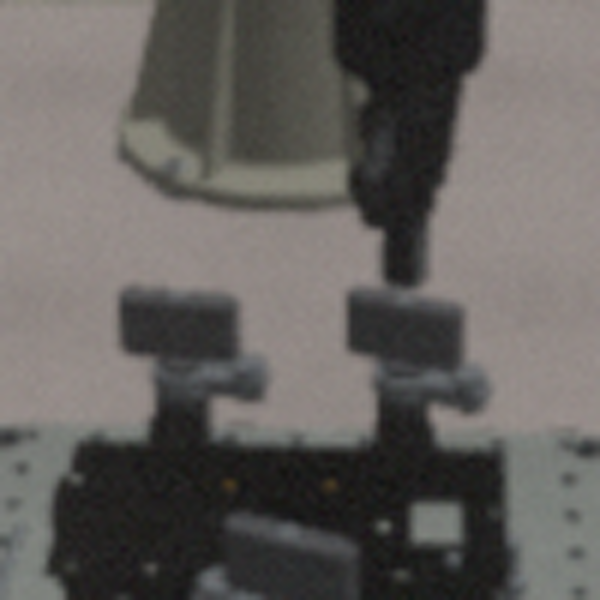

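The shut fingertips (405,280 in the crop) end at the bar's top edge, which is either behind it or above it. I compare where the reported TCP should project in the start pictures and in this one.

Run:
```python
from h import *
P=[[236,578,200],[236,578,192]]
print('start top',proj("top",P)*1.5,'scene',proj("scene",P)*1.5)
s=r.sense(); p=s['eef_pos']
print(p,s['qpos'],s['contact_force'])
q=np.array([p+[dx,0,dz] for dx,dz in [(0,-8),(-30,-8),(-60,-8),(0,20),(0,40)]])
print((proj("scene",q)-[210,110])*6)
img=r.grab_frame("top")[:,:,::-1]; sc=r.grab_frame("scene")[:,:,::-1]
s0=cv2.imread('pics/scene0.png')
A=cv2.resize(img[160:300,180:340],(400,350)); 
B=cv2.resize(s0[90:190,600:700],(350,350),interpolation=cv2.INTER_CUBIC)
cv2.imwrite('pics/c3.png',np.hstack([A,B]))
```

```text
start top [[ 67.49467506 478.96596679]
 [ 69.81269084 478.16700025]] scene [[624.28060924 164.41474428]
 [623.57158829 167.50145514]]
[463.40368256  63.51451973 107.46233748] [1.32988182e-01 2.31582456e-01 2.04745240e+00 2.81079214e-05
 8.62629244e-01 4.68485651e-01] [-0.42097329  0.62236837  0.52256621]
[[399.75213249 344.89952028]
 [397.3418175  315.93467649]
 [395.0275839  288.17124742]
 [400.60865968 299.38967066]
 [401.22889395 266.12271941]]
```

View pics/c3.png

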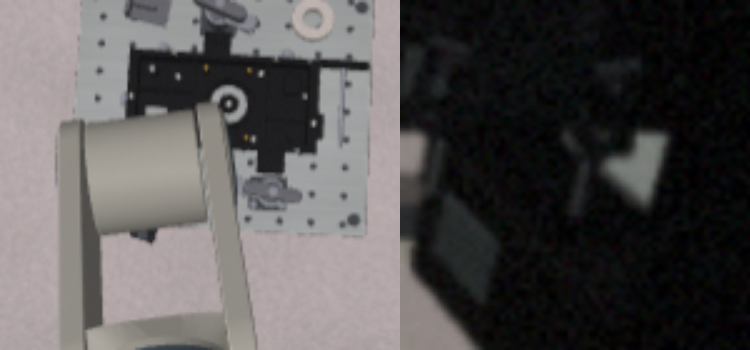

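The predicted TCP does not match the gripper at the start in either picture (top: gripper near (65,503), predicted (67,479)). I check the base origin and triangulate the fingers now.

Run:
```python
from h import *
print('origin top',proj("top",[[0,0,0]])*1.5,'scene',proj("scene",[[0,0,0],[0,90,0],[0,-90,0],[90,0,0]])*1.5)
print('near plate-edge thing',unproj("top",[[238,254]],110),unproj("top",[[238,254]],160))
# robot pose diffs: find gripper in start frame vs now in both cams
for n in("top","scene"):
    c=K(n); print(n,'cam',(-cv2.Rodrigues(c[2])[0].T@c[3]).round())
# start tip: scene tip (651,151)/1.5 at candidate heights; top gripper (65,503)/1.5
for z in (180,192,200,220): print(z,unproj("scene",[[434,100.7]],z).round(),unproj("top",[[65/1.5,503/1.5]],z).round())
# now tip in scene crop (405,285)
for z in (99,110,130): print(z,unproj("scene",[[210+405/6,110+283/6]],z).round())
t=np.load('top0.npy'); cv2.imwrite('pics/d1.png',cv2.resize(t[290:384,0:100],(600,564),interpolation=cv2.INTER_CUBIC))
```

```text
origin top [[401.20942163 586.24555005]] scene [[385.8736318  197.66095985]
 [416.5027717  197.31293283]
 [355.27310505 198.05610663]
 [385.84981833 211.84932358]]
near plate-edge thing [[405.47169666  83.95885463 110.        ]] [[406.68631569  81.17370461 160.        ]]
top cam [ 434.   18. 1292.]
scene cam [1449.   11.  706.]
180 [[ 95. 709. 180.]] [[191. 591. 180.]]
192 [[126. 693. 192.]] [[194. 585. 192.]]
200 [[147. 683. 200.]] [[195. 581. 200.]]
220 [[198. 656. 220.]] [[200. 570. 220.]]
99 [[397.  69.  99.]]
110 [[416.  68. 110.]]
130 [[451.  66. 130.]]
```

View pics/d1.png

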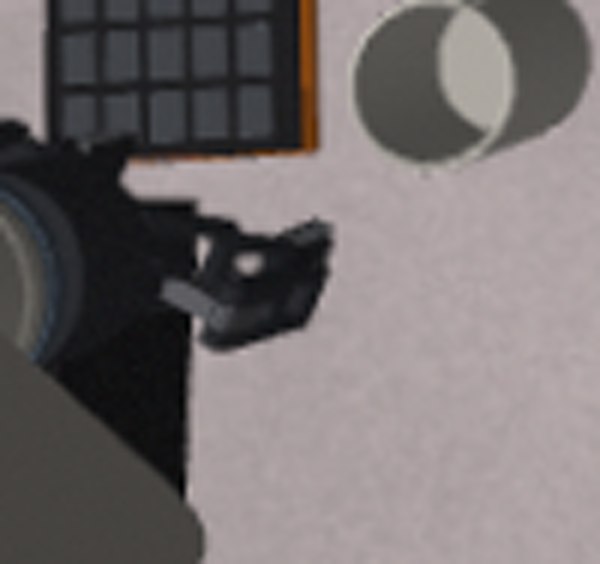

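Both views fit a tool that really stands about 38 mm higher than the reported z, with xy right. The evidence is the start fingertip at (320,225), the shut tip at v≈283 just above the bar top, and no contact force. I open, go down 20 mm and close as a cautious test.

>>> carry_out(targets=[{"dp": [0,0,0],"yaw": 0},{"dp": [0,0,0],"yaw": 0},{"dp": [0,0,0],"yaw": 0},{"dp": [0,0,5],"yaw": 0},{"dp": [0,0,10],"yaw": 0},{"dp": [0,0,15],"yaw": 0},{"dp": [0,0,20],"yaw": 0},{"dp": [0,0,20],"yaw": 0}], fingers=0.1)

```text
clock: 4.15
eef_pos: [463.1, 63.5, 87.0]
tcp_rot: [-3.141, 0.0, 1.235]
contact_force: [-0.7, -0.3, -0.2]
opening: 0.546
grasp_force: 0.0
```

>>> carry_out(targets=[{"dp": [0,0,0],"yaw": 0},{"dp": [0,0,0],"yaw": 0},{"dp": [0,0,0],"yaw": 0},{"dp": [0,0,0],"yaw": 0},{"dp": [0,0,0],"yaw": 0},{"dp": [0,0,0],"yaw": 0}], fingers=-1, grip_force=20)

```text
clock: 4.9
eef_pos: [462.1, 63.8, 87.6]
tcp_rot: [-3.139, 0.0, 1.235]
contact_force: [-5.9, 2.4, 5.1]
opening: 0.166
grasp_force: 22.5
```

Gripped (opening 0.166 ≈ 14 mm), which confirms the z offset. The hold is shallow, so I re-grip 14 mm deeper.

>>> carry_out(targets=[{"dp": [0,0,0],"yaw": 0},{"dp": [0,0,0],"yaw": 0},{"dp": [0,-1,5],"yaw": 0},{"dp": [0,-1,10],"yaw": 0},{"dp": [0,-1,14],"yaw": 0},{"dp": [0,-1,14],"yaw": 0}], fingers=-0.2)

```text
clock: 5.65
eef_pos: [462.2, 63.8, 73.0]
tcp_rot: [-3.141, 0.0, 1.235]
contact_force: [0.4, -0.6, 0.7]
opening: 0.399
grasp_force: 0.0
```

>>> carry_out(targets=[{"dp": [0,0,0],"yaw": 0},{"dp": [0,0,0],"yaw": 0},{"dp": [0,0,0],"yaw": 0},{"dp": [0,0,0],"yaw": 0},{"dp": [0,0,0],"yaw": 0}], fingers=-1, grip_force=60)

```text
clock: 6.28
eef_pos: [462.2, 64.0, 73.7]
tcp_rot: [-3.141, -0.0, 1.235]
contact_force: [-3.2, 2.4, 5.9]
opening: 0.162
grasp_force: 59.3
```

Run:
```python
from h import *
print(r.sense())
s=r.grab_frame("scene")[:,:,::-1]
cv2.imwrite('pics/e1.png',cv2.resize(s[110:210,210:310],(500,500),interpolation=cv2.INTER_CUBIC))
```

```text
{'clock': 6.275, 'qpos': array([1.34156781e-01, 2.85388156e-01, 2.07427111e+00, 3.29579892e-04,
       7.82369522e-01, 4.69441347e-01]), 'qvel': array([-2.75076054e-03,  3.27150673e-05,  5.28615025e-04,  1.44004530e-03,
       -9.19233176e-04,  1.19515595e-03]), 'joint_efforts': array([-9.21422280e-01, -4.38166130e+01, -2.51809949e+01, -4.77589779e-01,
       -1.08012524e+00, -3.00468074e-02]), 'eef_pos': array([462.17054718,  63.97915683,  73.6678153 ]), 'tcp_rot': array([-3.14109861e+00, -9.80151443e-06,  1.23527796e+00]), 'contact_force': array([-3.21410109,  2.40937787,  5.90691084]), 'wrist_torque': array([0.20718044, 0.53948265, 0.0094364 ]), 'grasp_force': 59.30827975273132, 'opening': 0.16155041111817314}
```

View pics/e1.png

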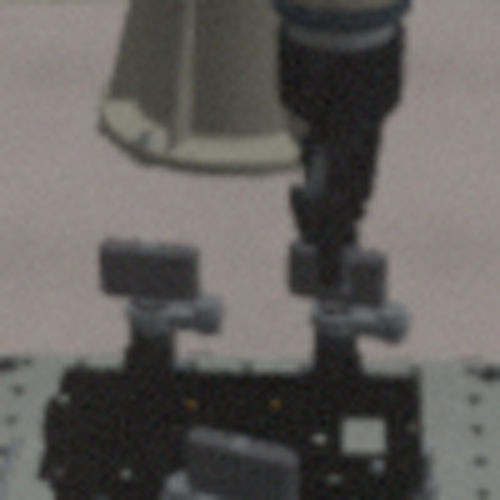

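The front finger sits on the left bar at (335,265), nearly to its bottom, so the grip is good. I turn it clockwise about 66° first.

>>> carry_out(targets=[{"dp": [0,0,0],"yaw": 7},{"dp": [0,0,0],"yaw": 14},{"dp": [0,0,0],"yaw": 22},{"dp": [0,0,0],"yaw": 30},{"dp": [0,0,0],"yaw": 38},{"dp": [0,0,0],"yaw": 46},{"dp": [0,0,0],"yaw": 54},{"dp": [0,0,0],"yaw": 61},{"dp": [0,0,0],"yaw": 66},{"dp": [0,0,0],"yaw": 66}])

```text
clock: 7.58
eef_pos: [462.1, 64.1, 73.7]
tcp_rot: [-3.141, 0.001, 0.082]
contact_force: [-4.7, 2.6, 6.0]
opening: 0.166
grasp_force: 59.4
```

```bash
python3 -c "
from rig import r
s=r.sense();print(s['wrist_torque'],s['contact_force'],s['tcp_rot'])"
```

```text
[ 0.27214826  0.6736538  -0.08540519] [-4.65513367  2.56097462  5.99825877] [-3.14118212e+00  6.70733996e-04  8.19413903e-02]
```

>>> carry_out(targets=[{"dp": [0,0,0],"yaw": 4},{"dp": [0,0,0],"yaw": 7},{"dp": [0,0,0],"yaw": 9},{"dp": [0,0,0],"yaw": 11},{"dp": [0,0,0],"yaw": 11}])

```text
clock: 8.2
eef_pos: [462.1, 64.0, 73.7]
tcp_rot: [3.141, 0.001, -0.105]
contact_force: [-3.6, 3.4, 7.3]
opening: 0.162
grasp_force: 72.5
```

```bash
python3 -c "
from rig import r
s=r.sense();print(s['wrist_torque'],s['contact_force'],s['tcp_rot'])"
```

```text
[0.61923188 0.67614011 1.88368039] [-3.5681956   3.37006341  7.25022177] [ 3.14100568e+00  5.03441350e-04 -1.05217910e-01]
```

The torque rose from 0.09 to 1.9 N m, so the left clamp is on its stop. I release, lift, and move to the right knob.

>>> carry_out(targets=[{"dp": [0,0,0],"yaw": 0},{"dp": [0,0,0],"yaw": 0},{"dp": [0,0,0],"yaw": 0},{"dp": [0,0,-25],"yaw": 0},{"dp": [0,0,-55],"yaw": 0}], fingers=0)

```text
clock: 8.82
eef_pos: [461.9, 63.7, 128.6]
tcp_rot: [3.141, 0.002, -0.109]
contact_force: [1.1, 0.2, -0.1]
opening: 0.498
grasp_force: 0.0
```

>>> carry_out(targets=[{"dp": [0,20,0],"yaw": -9},{"dp": [1,40,0],"yaw": -18},{"dp": [2,60,0],"yaw": -27},{"dp": [3,80,0],"yaw": -36},{"dp": [4,100,0],"yaw": -45},{"dp": [5,120,0],"yaw": -54},{"dp": [5,120,0],"yaw": -63},{"dp": [5,120,0],"yaw": -72},{"dp": [5,120,0],"yaw": -81},{"dp": [5,120,0],"yaw": -87},{"dp": [5,120,0],"yaw": -87}])

```text
clock: 10.2
eef_pos: [454.5, -56.1, 128.5]
tcp_rot: [3.142, 0.0, 1.409]
contact_force: [0.2, -0.3, -0.1]
opening: 0.502
grasp_force: 0.0
```

Run:
```python
from h import *
F=np.load('F2.npy'); plan(f2w(F,CL['right']),73,F[2]+np.pi/2-.095)
```

```text
dp [-0.1  0.7 55.5] yaw -0.6 at [454.5 -56.1 128.5] 1.409
```

>>> carry_out(targets=[{"dp": [0,0.5,15],"yaw": 0},{"dp": [0,0.5,30],"yaw": 0},{"dp": [0,0.5,43],"yaw": 0},{"dp": [0,0.5,55],"yaw": 0},{"dp": [0,0.5,55],"yaw": 0}])

```text
clock: 10.82
eef_pos: [454.1, -55.9, 72.3]
tcp_rot: [-3.139, 0.0, 1.41]
contact_force: [-0.2, 0.2, 0.5]
opening: 0.503
grasp_force: 0.0
```

>>> carry_out(targets=[{"dp": [0,0,0],"yaw": 0},{"dp": [0,0,0],"yaw": 0},{"dp": [0,0,0],"yaw": 0},{"dp": [0,0,0],"yaw": 0},{"dp": [0,0,0],"yaw": 0}], fingers=-1)

```text
clock: 11.45
eef_pos: [455.7, -56.2, 74.0]
tcp_rot: [3.14, -0.0, 1.41]
contact_force: [0.9, -1.4, 5.6]
opening: 0.161
grasp_force: 60.3
```

>>> carry_out(targets=[{"dp": [0,0,0],"yaw": 7},{"dp": [0,0,0],"yaw": 15},{"dp": [0,0,0],"yaw": 23},{"dp": [0,0,0],"yaw": 31},{"dp": [0,0,0],"yaw": 39},{"dp": [0,0,0],"yaw": 47},{"dp": [0,0,0],"yaw": 55},{"dp": [0,0,0],"yaw": 63},{"dp": [0,0,0],"yaw": 70},{"dp": [0,0,0],"yaw": 76},{"dp": [0,0,0],"yaw": 76}])

```text
clock: 12.82
eef_pos: [455.3, -55.7, 74.0]
tcp_rot: [-3.141, -0.001, 0.081]
contact_force: [-0.2, 2.9, 8.3]
opening: 0.163
grasp_force: 60.8
```

>>> carry_out(targets=[{"dp": [0,0,0],"yaw": 4},{"dp": [0,0,0],"yaw": 7},{"dp": [0,0,0],"yaw": 9},{"dp": [0,0,0],"yaw": 11},{"dp": [0,0,0],"yaw": 11}])

```text
clock: 13.45
eef_pos: [455.0, -55.7, 74.1]
tcp_rot: [3.142, -0.0, -0.106]
contact_force: [-1.7, 3.5, 9.4]
opening: 0.163
grasp_force: 73.7
```

```bash
python3 -c "
from rig import r
s=r.sense();print(s['wrist_torque'],s['contact_force'],s['tcp_rot'])"
```

```text
[0.69874391 0.29328099 1.47667506] [-1.67293184  3.48323953  9.40410185] [ 3.14153161e+00 -9.81834565e-05 -1.06217264e-01]
```

The right clamp is on its stop too (1.5 N m). Next is the far knob.

>>> carry_out(targets=[{"dp": [0,0,0],"yaw": 0},{"dp": [0,0,0],"yaw": 0},{"dp": [0,0,0],"yaw": 0},{"dp": [0,0,-25],"yaw": 0},{"dp": [0,0,-55],"yaw": 0},{"dp": [0,0,-55],"yaw": 0}], fingers=0)

```text
clock: 14.2
eef_pos: [456.5, -56.3, 130.2]
tcp_rot: [3.142, -0.004, -0.109]
contact_force: [-0.7, 0.2, -0.6]
opening: 0.499
grasp_force: 0.0
```

>>> carry_out(targets=[{"dp": [25,-10,0],"yaw": -9},{"dp": [50,-20,0],"yaw": -18},{"dp": [80,-30,0],"yaw": -27},{"dp": [110,-42,0],"yaw": -36},{"dp": [140,-55,0],"yaw": -45},{"dp": [170,-67,0],"yaw": -54},{"dp": [195,-76,0],"yaw": -63},{"dp": [204,-80,0],"yaw": -71},{"dp": [204,-80,0],"yaw": -71},{"dp": [204,-80,0],"yaw": -71}])

```text
clock: 15.45
eef_pos: [665.4, 1.2, 127.5]
tcp_rot: [-3.14, 0.001, 1.128]
contact_force: [-0.2, -0.3, -0.0]
opening: 0.502
grasp_force: 0.0
```

Run:
```python
from h import *
F=np.load('F2.npy'); plan([666,1.8],73,F[2]+np.pi/2-.37)
s=r.grab_frame("scene")[:,:,::-1]
cv2.imwrite('pics/f1.png',cv2.resize(s[110:240,190:320],(600,600),interpolation=cv2.INTER_CUBIC))
```

```text
dp [ 0.8  0.3 54.5] yaw -0.9 at [665.4   1.2 127.5] 1.128
```

View pics/f1.png

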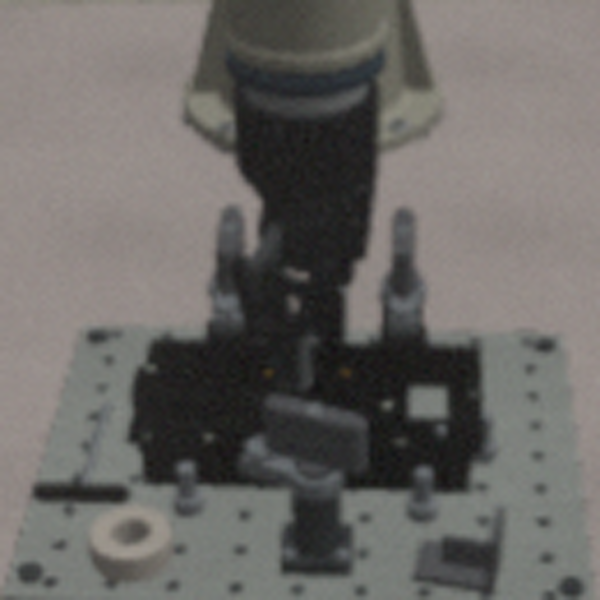

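Both near bars now point along x, and the fingers (305,380) are above the far bar (316,420). I go down and grip.

>>> carry_out(targets=[{"dp": [1,0,15],"yaw": 0},{"dp": [1,0,30],"yaw": 0},{"dp": [1,0,43],"yaw": 0},{"dp": [1,0,54],"yaw": 0},{"dp": [1,0,54],"yaw": 0}])

```text
clock: 16.12
eef_pos: [666.1, 2.3, 73.1]
tcp_rot: [-3.14, 0.001, 1.131]
contact_force: [0.1, -0.2, 0.2]
opening: 0.505
grasp_force: 0.0
```

>>> carry_out(targets=[{"dp": [0,0,0],"yaw": 0},{"dp": [0,0,0],"yaw": 0},{"dp": [0,0,0],"yaw": 0},{"dp": [0,0,0],"yaw": 0},{"dp": [0,0,0],"yaw": 0}], fingers=-1)

```text
clock: 16.75
eef_pos: [667.0, 2.4, 75.2]
tcp_rot: [3.141, -0.0, 1.131]
contact_force: [-2.9, 0.3, 5.6]
opening: 0.159
grasp_force: 59.4
```

Home is about 68° on, so I turn 60° and then 11° more.

>>> carry_out(targets=[{"dp": [0,0,0],"yaw": 7},{"dp": [0,0,0],"yaw": 15},{"dp": [0,0,0],"yaw": 23},{"dp": [0,0,0],"yaw": 31},{"dp": [0,0,0],"yaw": 39},{"dp": [0,0,0],"yaw": 47},{"dp": [0,0,0],"yaw": 54},{"dp": [0,0,0],"yaw": 60},{"dp": [0,0,0],"yaw": 60}])

```text
clock: 17.88
eef_pos: [666.6, 3.0, 75.2]
tcp_rot: [-3.141, 0.0, 0.082]
contact_force: [-4.7, 3.7, 7.5]
opening: 0.162
grasp_force: 59.7
```

>>> carry_out(targets=[{"dp": [0,0,0],"yaw": 4},{"dp": [0,0,0],"yaw": 7},{"dp": [0,0,0],"yaw": 9},{"dp": [0,0,0],"yaw": 11},{"dp": [0,0,0],"yaw": 11}])

```text
clock: 18.5
eef_pos: [666.6, 3.0, 75.2]
tcp_rot: [-3.141, 0.0, -0.106]
contact_force: [-4.4, 3.4, 7.9]
opening: 0.162
grasp_force: 71.8
```

```bash
python3 -c "
from rig import r
s=r.sense();print(s['wrist_torque'],s['contact_force'],s['tcp_rot'])"
```

```text
[0.68893441 0.79521434 1.45631027] [-4.362748    3.36183967  7.86960379] [-3.14143298e+00  3.30050381e-04 -1.06214979e-01]
```

The far clamp is on its stop. I release, lift, and clear the view for one check.

>>> carry_out(targets=[{"dp": [0,0,0],"yaw": 0},{"dp": [0,0,0],"yaw": 0},{"dp": [0,0,0],"yaw": 0},{"dp": [0,0,-25],"yaw": 0},{"dp": [0,0,-60],"yaw": 0},{"dp": [0,0,-100],"yaw": 0},{"dp": [0,0,-130],"yaw": 0}], fingers=0)

```text
clock: 19.38
eef_pos: [667.3, 2.1, 206.3]
tcp_rot: [-3.141, -0.001, -0.109]
contact_force: [0.4, -0.1, -0.0]
opening: 0.5
grasp_force: 0.0
```

>>> carry_out(targets=[{"dp": [-30,-30,0],"yaw": 0},{"dp": [-60,-65,0],"yaw": 0},{"dp": [-90,-100,0],"yaw": 0},{"dp": [-120,-140,0],"yaw": 0},{"dp": [-150,-180,0],"yaw": 0},{"dp": [-180,-220,0],"yaw": 0},{"dp": [-210,-260,0],"yaw": 0},{"dp": [-240,-300,0],"yaw": 0},{"dp": [-270,-340,0],"yaw": 0},{"dp": [-270,-380,0],"yaw": 0},{"dp": [-270,-380,0],"yaw": 0},{"dp": [-270,-380,0],"yaw": 0}])

```text
clock: 20.88
eef_pos: [439.5, 408.7, 204.2]
tcp_rot: [3.141, 0.0, -0.108]
contact_force: [-1.0, 0.2, -0.5]
opening: 0.501
grasp_force: 0.0
```

Run:
```python
from h import *
F=np.load('F2.npy'); img=r.grab_frame("top")[:,:,::-1].copy(); old=np.load('top0.npy')
A=rect("top",old,F,(0,0),80,190,390);B=rect("top",img,F,(0,0),80,190,390)
cv2.imwrite('pics/g1.png',np.hstack([A,B]))
```

```text
(no output)
```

View pics/g1.png

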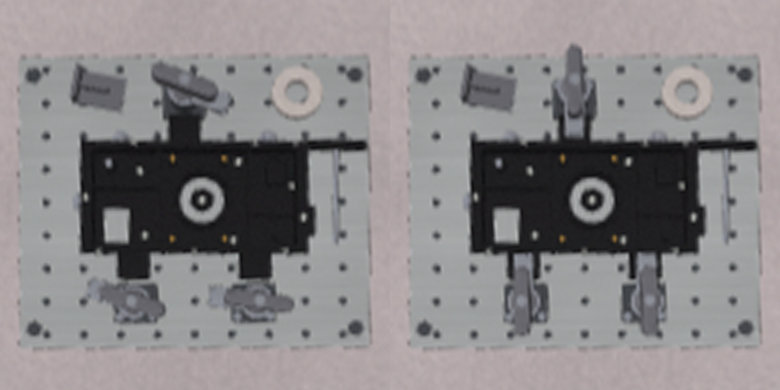

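Before (left) and after (right): all three arms lie over the lugs, at about (522,265), (648,265) and (574,125). The housing and the small things have not moved.

```bash
python3 -c "
from rig import r
print(r.sign_off())"
```

```text
the job is handed in; nothing more can be done
None
```

The job is handed in at about 21 s of the 54 s limit: all three clamps are turned home against their stops with their arms over the lugs, and the last picture showed the housing and the small things on the plate unmoved; it did not cover the scanner and caliper, but the arm registered no contact near them.

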